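# Hook the kit tray home against its spring stop and complete it

## Robot

A 6-joint arm with a two-finger parallel gripper is mounted at the origin on a cart in front of the work surface, level with it; the furniture and walls round the work are solid. World frame = base frame: x ahead of the robot, y to its left, z up, the work surface at z = 0. Lengths are in m, angles in degrees, forces in N, time in s.
With the tool pointing down it reaches from about 0.375 to 0.9 m from the base axis. Payload 3.1 kg.
Tool frame: the origin (TCP) lies midway between the tips of the shut fingers; the grasp point (between the pads) lies 19 mm behind it; z points along the fingers, y is the line along which they close (so a half turn about z gives the same grasp; the last joint's range is limited). The gripper opens to 87 mm and grips with 3 to 60 N. Pads are 19 mm wide; open, the fingers measure 117 mm over their backs; the gripper's body (75 mm by 190 mm) begins 51 mm behind the grasp point.
Start: joints at [59.158, 30.224, 82.088, -0, 67.689, -10.227], TCP at [0.22, 0.585, 0.201] pointing down, gripper open.
Joint ranges: [-176.69, 176.69], [-43.24, 126.21], [12.49, 139.97], [-82, 262], [0, 151.66], [-163.58, 163.58]. Speed limits (degrees/s): [159.86, 159.86, 180, 180, 180, 180].

## Interface

Orientations are given as [roll, pitch, yaw] about the fixed x, y, z axes, in that order (R = Rz(yaw) Ry(pitch) Rx(roll)).
In Python, from station import ctrl, read_camera, spot_in, cut_out gives the robot as it stands.
- The arm moves only by the shell command python3 -m handwheel 'ROWS' [OPENING]. ROWS is text: rows parted by semicolons, each of 6 numbers parted by spaces: the shift along the tool's x, y, z in units of 0.025 m (1.0 is 0.025 m), then the turn, a rotation vector about the tool's x, y, z in units of 5 degrees (1.0 is 5 degrees). A call has 1 to 20 rows; each row shifts and turns the commanded pose from where the row before left it, along the tool's axes as they then stand; what a row does not reach is not made up. A row lasts 1/8 s, in which the tool goes at most 62.5 mm and 10.7 degrees, less where a joint would pass 70% of its speed; a pose out of reach is approached as far as the arm can. A call with a number of a shift or a turn outside -1 to 1 is refused whole. A call with a gripper value outside its range is refused whole. OPENING is the opening, from 0 (shut) to 1 (fully open), set as the call begins (- or left out, the last holds). The fingers move at their own pace and stop on an object; the grip force is fixed at half the most. Time passes only in rows, so rows that do not move let the fingers close. It gives the time, the measured TCP pose, the force, the opening and the grip force at its end, in the units of the state.
- ctrl.read_state(): the state, without advancing time (a new reading comes with each control period).
- read_camera(name): name is "scene" or "top" or "wrist"; returns a dict with "image" (384x512x3 uint8, red, green, blue), "fx", "fy", "cx", "cy" (pixels), "k1" (the pictures are not rectified: a ray, as slopes to the right and down, at radius r is drawn at 1 + k1 r^2 times it, then the intrinsics apply), "R" (3x3) and "t" (3): a world point X has camera coordinates R X + t. Camera axes: x right, y down, z forward; pixel columns grow to the right and rows downward; lengths in m; the calibration is good to about 2 mm. A picture is of the moment at which its call begins. There is no depth.
- ctrl.sign_off(): hands the job in; it is judged then, once.
Trained networks look in a picture, given as the dict that the camera call returned (one of the last four; its "shot" number tells which), for a name from the list of things; names that differ only in an ending like _2 or _b are one class to them, and where a whole thing is asked for, a point or a joint stands for the part that bears it (a point fixed in the world has none). Each returns a list of dicts, best first, with "score" (0 to 1); they miss things now and then, are a little off and sometimes report something else, mostly with a low value. They report only what shows in the picture. A call takes as long as a camera call. They do not tell look-alikes from the thing itself.
- spot_in(picture, name): "extent" ([centre column, centre row, width, height] in pixels, round what is visible of it).
- cut_out(picture, name): "region" (384x512 bool, what is visible of it) and "extent" ([centre column, centre row, width, height] in pixels, round what is visible of it).
The state is a dict: "time_s": time; "joint_positions": joint angles; "joint_vel": joint speeds; "tau": joint torques, N m; "tool_pos": TCP position; "orientation": TCP orientation; "ft_force": force on the tool from outside, world axes, zero at the start; "ft_torque": the same for the moment, N m; "grip_width": finger opening in m; "grasp_force": force on a finger pad.
Only numpy, scipy, OpenCV 4.12 (cv2) and the standard library are available. Lean on these libraries where they do the work, as an engineer would, in place of code of your own. Each camera call takes 0.05 s, during which the arm holds its last target. There are 200 camera calls.

## Task

Put the fingers behind the far lip of the black kit tray and drag it flat along the bench to the docking stop, centred on the stop and square to it, until it pushes both rubber buffers in with about 10 N (never more than 18 N), and keep that pressure for a full second. Then ease the tray off gently, so that it stays touching the buffers, and set the solder reel from the bench upright in the tray's large empty bay. Leave the bottle, the tape roll and the parts box where they are.

Things in the scene. Friction and masses are not known exactly. Their poses are not given: they have to be found in the camera images.
- kit_tray: open black plastic tray, 0.5 to 0.9 kg, loose on the bench, slides with 2 to 8 N of friction. Outer walls 160 (its x) x 210 (its y) x 40 high, walls 5 and floor 4 thick; a lip 4 thick round the top stands out 4 beyond the walls. Origin: centre of the underside; x to its far side (away from the robot), z up. A divider 29 high at y = -45 parts off a narrow bay with two loose plugs
- far_lip (a point): middle of the outer edge of the tray's far lip, at its top: 84 beyond the tray's origin along the tray's x, 40 above the bench; axes as the tray's. Nothing stands within 40 behind it
- bay (a point): centre of the inner floor of the tray's large empty bay (150 along x, 142 along y), 4 above the bench; axes as the tray's
- dock: docking stop fixed to the bench on the robot's side of the tray: aluminium housing 36 x 160 x 40 with a black knob (to 56 high) that carries a steel bar with two round rubber buffers facing the tray. Origin on the bench on the stop's middle line, out in front of it, 152 from the housing's face; x points from the housing to the tray, z up
- stop_line (a point): point 22 above the dock's origin, axes as the dock's. The buffers (20 diameter) are centred at this height, at y = +55 and -55. Their adjustment differs each time and is not measured: uncompressed faces anywhere from x = -80 to x = -108, both alike. They yield together by spring, 3.5 N per mm in all, solid after 10 mm; they meet the tray's near wall, 80 before its origin
- solder_reel: reel of solder standing on its flat end on the bench, to the right of the tray: 56 diameter, 36 high, 0.2 kg; origin at the centre of its underside, z along its axis. Can be gripped across its diameter from above
- flux_bottle: bystander: small amber bottle with black dropper top, 34 diameter, 96 high, left of the tray; origin at the centre of its underside
- kapton_tape: bystander: flat roll of amber tape lying on the bench to the right of the stop, 62 diameter, 12 high; origin at the centre of its underside
- parts_box: bystander: blue parts box with clear lid, 121 x 69 x 33 high, beyond the reel; origin at the centre of its underside
Not all that is in view belongs to the job. Of the things that look like the solder_reel, the middle-sized one is meant.

How it is judged (in metres and radians):
On the way, in this order (a step that is already met when the one before it is completed fails the run):
1. the fingers stand behind the tray's far lip and pull on it (x of the grasp point in the frame of kit_tray above 0.083 m and contact force between the fingers and kit_tray above 1 N), for 0.1 s.
2. the tray, still hooked from behind, centred within 20 mm and square within 0.08 rad, presses the buffers with 5 to 15 N for 0.7 s (contact force between kit_tray and dock between 5 and 15 N and x of the grasp point in the frame of kit_tray above 0.083 m and y of kit_tray in the frame of dock between -0.02 and 0.02 m and angle between the x axis of kit_tray and the x axis of dock, either way round below 0.08 rad), for 0.7 s.
3. the reel stands released in the large bay (x of solder_reel in the frame of bay between -0.055 and 0.055 m and y of solder_reel in the frame of bay between -0.05 and 0.05 m and z of solder_reel in the frame of bay between -0.006 and 0.006 m and angle between solder_reel's own z axis and vertical below 0.1 rad and contact force between the fingers and solder_reel below 0.05 N), for 0.2 s.
At the end, for the whole second after the job is handed in: The tray stands on the bench touching the stop's buffers (more than 0.1 N between them), its centre within 20 mm of the stop's middle line and square to it within 0.08 rad; the solder reel stands upright (0.1 rad) and released on the floor of the large bay; all at rest (x of solder_reel in the frame of bay between -0.055 and 0.055 m and y of solder_reel in the frame of bay between -0.05 and 0.05 m and z of solder_reel in the frame of bay between -0.006 and 0.006 m and angle between solder_reel's own z axis and vertical below 0.1 rad and y of kit_tray in the frame of dock between -0.02 and 0.02 m and angle between the x axis of kit_tray and the x axis of dock, either way round below 0.08 rad and contact force between kit_tray and dock above 0.1 N and x of kit_tray in the frame of dock between -0.04 and 0.005 m and linear speed of each of kit_tray, solder_reel below 0.02 m/s).
It fails at once if the tray is pressed on the stop with more than 18 N (contact force between kit_tray and dock above 18 N).
It fails at once if the tray is lifted or tipped (more than 12 mm or 0.12 rad) (height (world z) of kit_tray above 0.012 m or angle between kit_tray's own z axis and vertical above 0.12 rad).
It fails at once if the bottle is moved more than 15 mm (distance of flux_bottle from where it was at the start of the episode above 0.015 m).
It fails at once if the tape roll is moved more than 15 mm (distance of kapton_tape from where it was at the start of the episode above 0.015 m).
It fails at once if the parts box is moved more than 15 mm (distance of parts_box from where it was at the start of the episode above 0.015 m).
It also fails if it takes over 72 s, if anything falls off the work surface, if the arm or the gripper's body presses on something with over 40 N, if the wrist force passes 120 N, or if a joint passes its speed limit or range.

## Working session

There is one attempt and no reset: what is moved stays moved. The work goes in short steps, Python scripts to look and compute and a shell command to move; the robot and the scene stay as the last step left them, time stands still between calls to the robot, and variables do not carry over. Pictures are saved under pics/ and viewed, at most 10 in all, crops included, and the job is handed in when it is done.

```bash
mkdir -p pics; ls
cat > h.py <<'E'
import numpy as np, cv2
from station import ctrl, read_camera, spot_in, cut_out
def ray(c,u,v):
    x,y=(u-c["cx"])/c["fx"],(v-c["cy"])/c["fy"]
    rd=np.hypot(x,y); r=rd
    for _ in range(20): r=rd/(1+c["k1"]*r*r)
    s=r/rd if rd>0 else 1
    R=np.array(c["R"]);t=np.array(c["t"])
    return -R.T@t, R.T@np.array([x*s,y*s,1])
def pt(c,u,v,z):
    o,d=ray(c,u,v); return o+d*(z-o[2])/d[2]
def px(c,X):
    p=np.array(c["R"])@np.array(X)+np.array(c["t"]);x,y=p[:2]/p[2];k=1+c["k1"]*(x*x+y*y)
    return np.array([c["fx"]*x*k+c["cx"],c["fy"]*y*k+c["cy"]])
def save(c,n): cv2.imwrite("pics/"+n,cv2.cvtColor(c["image"],cv2.COLOR_RGB2BGR))
E
python3 - <<'E'
from h import *
s=ctrl.read_state(); print(s)
for n in ["top","scene"]:
    c=read_camera(n); save(c,n+"1.png"); print(n,-np.array(c["R"]).T@c["t"])
    for o in ["kit_tray","dock","solder_reel","flux_bottle","kapton_tape","parts_box"]:
        print(o,[(round(d["score"],2),np.round(d["extent"]).tolist(),pt(c,*d["extent"][:2],0.02).round(3).tolist()) for d in spot_in(c,o)][:4])
E
```

```text
pics
{'time_s': 0.0, 'joint_positions': array([ 5.91598460e+01,  3.02788547e+01,  8.21564836e+01,  1.23445896e-03,
        6.76887934e+01, -1.02278347e+01]), 'joint_vel': array([ 0.08976556,  0.04337913,  0.04630198,  0.07340418, -0.11039068,
       -0.05467558]), 'tau': array([ 1.74149645e-03, -4.40046430e+01, -1.76591599e+01,  6.33892254e-02,
        5.81398350e-02, -1.71820516e-04]), 'tool_pos': array([0.21959362, 0.5843224 , 0.19977234]), 'orientation': array([-1.79878043e+02, -2.31640491e-02,  1.59387186e+02]), 'ft_force': array([ 0.00845258, -0.33192165,  0.33938327]), 'ft_torque': array([ 0.00145991, -0.01888614,  0.05233132]), 'grasp_force': 0.0, 'grip_width': 0.08713205931221266}
top [0.41331435 0.03531876 1.12376743]
kit_tray [(0.71, [236.0, 176.0, 86.0, 72.0], [0.536, 0.06, 0.02])]
dock [(0.73, [236.0, 269.0, 64.0, 40.0], [0.27, 0.062, 0.02]), (0.53, [332.0, 232.0, 24.0, 20.0], [0.37, -0.213, 0.02])]
solder_reel [(0.59, [309.0, 146.0, 30.0, 27.0], [0.62, -0.153, 0.02]), (0.54, [346.0, 177.0, 25.0, 26.0], [0.528, -0.26, 0.02])]
flux_bottle [(0.63, [140.0, 143.0, 18.0, 11.0], [0.635, 0.336, 0.02])]
kapton_tape [(0.58, [332.0, 233.0, 22.0, 22.0], [0.368, -0.215, 0.02])]
parts_box [(0.95, [355.0, 144.0, 44.0, 28.0], [0.625, -0.289, 0.02])]
scene [-0.04458029 -0.76648746  0.71032941]
kit_tray [(0.87, [246.0, 189.0, 82.0, 58.0], [0.528, 0.054, 0.02])]
dock [(0.86, [167.0, 225.0, 53.0, 51.0], [0.251, 0.03, 0.02])]
solder_reel [(0.8, [314.0, 212.0, 27.0, 26.0], [0.626, -0.148, 0.02]), (0.69, [350.0, 243.0, 53.0, 33.0], [0.615, -0.296, 0.02]), (0.65, [313.0, 247.0, 24.0, 27.0], [0.524, -0.256, 0.02]), (0.46, [285.0, 229.0, 13.0, 21.0], [0.508, -0.161, 0.02])]
flux_bottle [(0.59, [228.0, 138.0, 13.0, 26.0], [0.661, 0.375, 0.02])]
kapton_tape [(0.74, [256.0, 269.0, 24.0, 20.0], [0.359, -0.235, 0.02])]
parts_box [(0.82, [349.0, 242.0, 51.0, 34.0], [0.616, -0.293, 0.02])]
```

Run:
```python
import cv2
i=cv2.imread("pics/top1.png")[110:310,110:400]
cv2.imwrite("pics/top1c.png",cv2.resize(i,(797,550),interpolation=cv2.INTER_CUBIC))
i=cv2.imread("pics/scene1.png")[110:310,130:400]
cv2.imwrite("pics/scene1c.png",cv2.resize(i,(797,590),interpolation=cv2.INTER_CUBIC))
```

```text
(no output)
```

View pics/top1c.png

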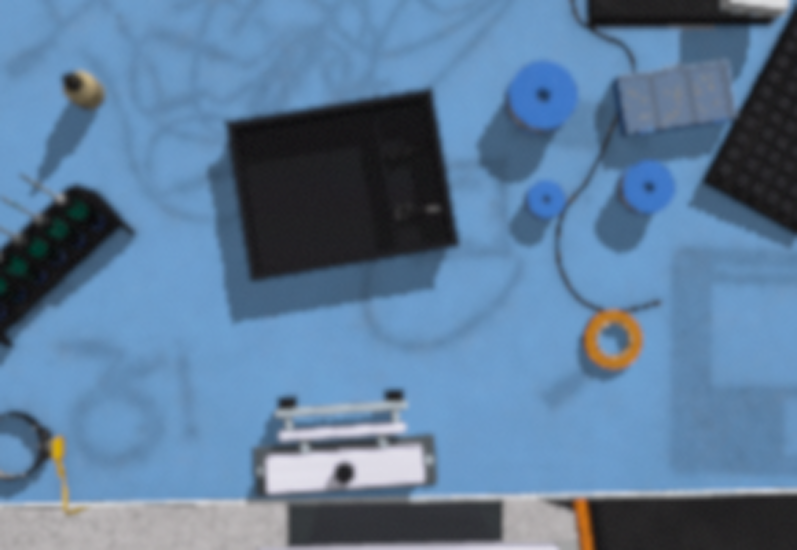

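View pics/scene1c.png

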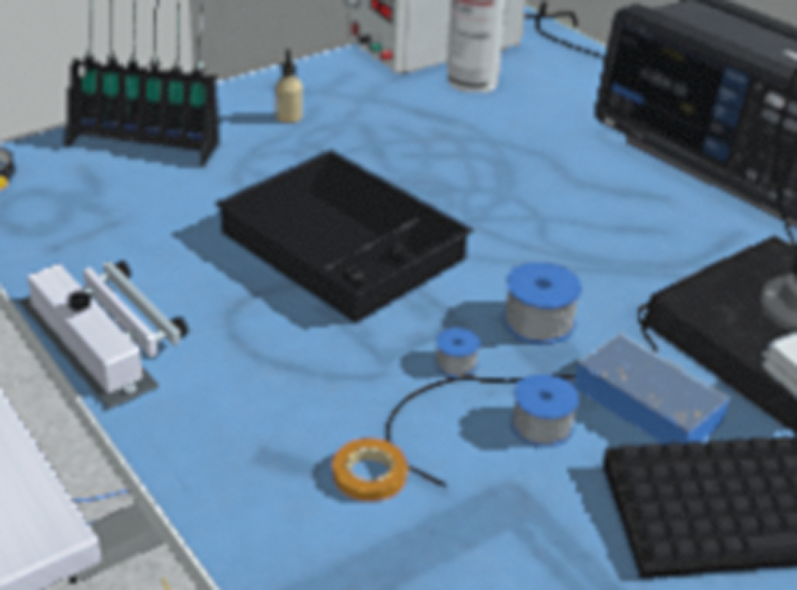

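The scene shows the tray turned by about 9°, the dock nearly square, and three blue reels. The middle-sized reel is at about (345,178) in the top view, left of the keyboard. Next I'll work out the poses.

Run:
```python
from h import *
c=read_camera("top")
f=lambda u,v:(110+(u+.5)/2.748-.5,110+(v+.5)/2.75-.5)
def quad(name,P,z):
    Q=np.array([pt(c,*f(*p),z)[:2] for p in P]); print(name,Q.round(3).tolist(),"mean",Q.mean(0).round(4),
     "edges",[ (round(float(np.linalg.norm(Q[i]-Q[i-1])),3), round(float(np.degrees(np.arctan2(*(Q[i]-Q[i-1])[::-1]))),1)) for i in range(4)])
quad("tray",[(228,122),(432,90),(457,244),(252,279)],.04)
quad("dock",[(263,456),(423,446),(426,484),(266,495)],.04)
for n,p,z in [("bufL",(288,402),.022),("bufR",(395,395),.022),("knob",(344,472),.056)]: print(n,pt(c,*f(*p),z).round(4))
# tray top rectangle fit by mask
m=cut_out(c,"kit_tray")[0]["region"]
cs,_=cv2.findContours(m.astype(np.uint8),0,2); k=max(cs,key=cv2.contourArea)[:,0]
W=np.array([pt(c,*p,.04)[:2] for p in k]).astype(np.float32); print("traymask",cv2.minAreaRect(W*1000))
# dock white
im=c["image"].astype(int); w=((im.min(2)>170)).astype(np.uint8); w[:262]=0; w[:, :200]=0; w[:,272:]=0; w[291:]=0
cs,_=cv2.findContours(w,0,2); k=max(cs,key=cv2.contourArea)[:,0]
print("dockmask",cv2.minAreaRect(np.array([pt(c,*p,.04)[:2] for p in k]).astype(np.float32)*1000), len(k))
for n in ["top","scene"]:
  c=read_camera(n)
  for d in cut_out(c,"solder_reel"):
    r=d["region"]; im=c["image"].astype(int); b=r&(im[...,2]-im[...,0]>90)
    v,u=np.nonzero(b)
    if len(u): print(n,"reel",round(d["score"],2),len(u),pt(c,u.mean(),v.mean(),.036).round(4), "w",np.ptp(u),np.ptp(v))
for o in ["flux_bottle"]:
  for d in spot_in(c,o): print(o,d["score"],d["extent"],pt(c,d["extent"][0],d["extent"][1]+d["extent"][3]/2-2,0))
```

```text
tray [[0.597, 0.181], [0.629, -0.03], [0.468, -0.053], [0.435, 0.157]] mean [0.532  0.0638] edges [(0.164, 8.5), (0.214, -81.4), (0.162, -171.7), (0.213, 99.0)]
dock [[0.256, 0.147], [0.264, -0.015], [0.226, -0.018], [0.218, 0.144]] mean [0.2408 0.0644] edges [(0.039, 4.2), (0.162, -87.4), (0.038, -176.3), (0.162, 92.8)]
bufL [0.3083 0.1225 0.022 ]
bufR [0.3137 0.0122 0.022 ]
knob [0.2417 0.0647 0.056 ]
traymask ((533.3246459960938, 66.74512481689453), (168.1353759765625, 218.55633544921875), 8.969610214233398)
dockmask ((242.1468048095703, 64.51033020019531), (35.19651412963867, 157.28201293945312), 3.361710786819458) 35
top reel 0.9 286 [ 0.5272 -0.2554  0.036 ] w 18 19
top reel 0.67 455 [ 0.6235 -0.1458  0.036 ] w 25 24
scene reel 0.75 241 [ 0.5218 -0.26    0.036 ] w 21 24
scene reel 0.73 99 [ 0.5043 -0.1616  0.036 ] w 14 13
scene reel 0.63 297 [ 0.6284 -0.1401  0.036 ] w 25 25
```

Run:
```python
import cv2,numpy as np
a=cv2.imread("pics/top1.png")[130:290,0:170]; b=cv2.imread("pics/scene1.png")[60:220,60:230]
cv2.imwrite("pics/left.png",cv2.resize(np.hstack([a,b]),(790,372),interpolation=cv2.INTER_CUBIC))
```

```text
(no output)
```

View pics/left.png

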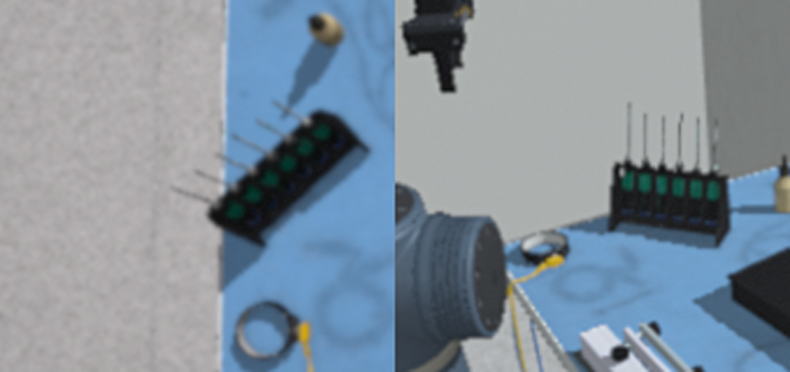

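Run:
```python
from h import *
T=read_camera("top");S=read_camera("scene")
def tri(a,b):
    o1,d1=ray(T,*a);o2,d2=ray(S,*b);A=np.stack([d1,-d2],1);s,*_=np.linalg.lstsq(A,o2-o1,rcond=None)
    p,q=o1+s[0]*d1,o2+s[1]*d2;return ((p+q)/2).round(3),np.linalg.norm(p-q).round(3)
k=2.324;t=lambda u,v:(u/k,130+v/k);s=lambda u,v:(60+(u-395)/k,60+v/k)
print(tri(t(275,101),s(715,120)),tri(t(172,188),s(629,103)))
for p in [(245,240),(368,148),(320,110),(210,215)]: print(pt(T,*t(*p),0.0).round(3))
```

```text
(array([0.528, 0.349, 0.167]), np.float64(0.001)) (array([0.437, 0.45 , 0.178]), np.float64(0.001))
[0.375 0.438 0.   ]
[0.488 0.286 0.   ]
[0.536 0.347 0.   ]
[0.407 0.481 0.   ]
```

```bash
python3 -m handwheel '0 0 -0.8 0 0 0;0 0 -0.8 0 0 0;0 0 -0.8 0 0 0;-0.95 -0.53 0 0 0 0;-0.95 -0.53 0 0 0 0;-0.95 -0.53 0 0 0 0;-0.95 -0.53 0 0 0 0;-0.95 -0.53 0 0 0 0;-0.95 -0.53 0 0 0 0;-0.95 -0.53 0 0 0 0;-0.95 -0.53 0 0 0 0;-0.95 -0.53 0 0 0 0;-0.95 -0.53 0 0 0 0;-0.95 -0.53 0 0 0 0;-0.95 -0.53 0 0 0 0;-0.95 -0.53 0 0 0 0;-0.95 -0.53 0 0 0 0;-0.95 -0.53 0 0 0 0;-0.95 -0.53 0 0 0 0;-0.95 -0.53 0 0 0 0' 1
python3 -m handwheel '-0.95 -0.53 0 0 0 0;-0.95 -0.53 0 0 0 0;-0.95 -0.53 0 0 0 0;-0.95 -0.53 0 0 0 0;-0.95 -0.53 0 0 0 0;-0.95 -0.53 0 0 0 0;-0.95 -0.53 0 0 0 0;0 0 0 0 0 -0.98;0 0 0 0 0 -0.98;0 0 0 0 0 -0.98;0 0 0 0 0 -0.98;0 0 0 0 0 -0.98;0 0 0 0 0 -1;0 0 0 0 0 0;0 0 0 0 0 0'
```

```text
time_s: 3.65
tool_pos: [0.5191, 0.2313, 0.2608]
orientation: [180.0, 0.0, 159.4]
ft_force: [-0.0, 0.7, 0.9]
grip_width: 0.0868
grasp_force: 0.0
time_s: 5.52
tool_pos: [0.6418, 0.0863, 0.2607]
orientation: [180.0, -0.0, -171.2]
ft_force: [0.2, 0.1, -0.6]
grip_width: 0.0871
grasp_force: 0.0
```

Run:
```python
from h import *
c=read_camera("wrist"); save(c,"w1.png")
print(-np.array(c["R"]).T@c["t"])
ex=[(0.533,0.066,8.9)]
x,y,a=ex[0];a=np.radians(a)
for q in [(.084,.109),(.084,-.109)]: 
    X=[x+q[0]*np.cos(a)-q[1]*np.sin(a),y+q[0]*np.sin(a)+q[1]*np.cos(a),.04]; print("pred",np.round(X,3),px(c,X).round(0))
i=cv2.imread("pics/w1.png")
cv2.imwrite("pics/w1.png",i)
```

```text
[0.56043239 0.07216799 0.44415684]
pred [0.599 0.187 0.04 ] [336. 137.]
pred [ 0.633 -0.029  0.04 ] [166. 137.]
```

View pics/w1.png

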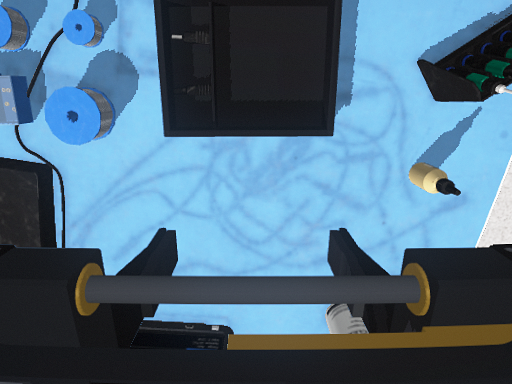

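The picture shows the tray's far edge at row 136, columns 163–334, within 2 px of the prediction, and the space behind it is clear. I'm going down behind the lip.

```bash
python3 -m handwheel '0 0 1 0 0 0;0 0 1 0 0 0;0 0 1 0 0 0;0 0 1 0 0 0;0 0 1 0 0 0;0 0 1 0 0 0;0 0 1 0 0 0;0 0 1 0 0 0;0 0 0.8 0 0 0;0 0 0.6 0 0 0;0 0 0.4 0 0 0;0 0 0 0 0 0;0 0 0 0 0 0;0 0 0 0 0 0'
```

```text
time_s: 7.32
tool_pos: [0.6422, 0.0867, 0.0166]
orientation: [-180.0, 0.1, -171.1]
ft_force: [0.1, 1.3, 0.5]
grip_width: 0.0869
grasp_force: 0.0
```

```bash
python3 -m handwheel '0.2 0 0 0 0 0;0.2 0 0 0 0 0;0.1 0 0 0 0 0;0.1 0 0 0 0 0;0.1 0 0 0 0 0;0.1 0 0 0 0 0;0.1 0 0 0 0 0;0.1 0 0 0 0 0'
```

```text
time_s: 8.32
tool_pos: [0.6178, 0.0827, 0.0159]
orientation: [-180.0, 0.1, -171.1]
ft_force: [3.8, 0.7, -1.1]
grip_width: 0.0872
grasp_force: 1.7
```

```bash
python3 -m handwheel '0.2 0.02 0 0 0 0.05;0.3 0.04 0 0 0 0.085;0.3 0.04 0 0 0 0.085;0.3 0.04 0 0 0 0.085;0.3 0.04 0 0 0 0.085;0.3 0.03 0 0 0 0.085;0.3 0.03 0 0 0 0.085;0.3 0.03 0 0 0 0.085;0.3 0.03 0 0 0 0.085;0.3 0.02 0 0 0 0.085;0.3 0.02 0 0 0 0.085;0.3 0.02 0 0 0 0.085;0.3 0.02 0 0 0 0.085;0.2 0.02 0 0 0 0.1;0.1 0.01 0 0 0 0.1'
python3 - <<'E'
from h import *
c=read_camera("top"); save(c,"t2.png")
m=cut_out(c,"kit_tray")[0]["region"].astype(np.uint8)
cs,_=cv2.findContours(m,0,2); k=max(cs,key=cv2.contourArea)[:,0]
print(cv2.minAreaRect(np.array([pt(c,*p,.04)[:2] for p in k]).astype(np.float32)*1000))
i=cv2.imread("pics/t2.png")[120:320,140:340]; cv2.imwrite("pics/t2c.png",cv2.resize(i,(590,590),interpolation=cv2.INTER_CUBIC))
E
```

```text
time_s: 10.2
tool_pos: [0.5134, 0.0818, 0.0158]
orientation: [-180.0, -0.0, -177.5]
ft_force: [4.6, -1.2, -0.1]
grip_width: 0.087
grasp_force: 2.0
((424.0511169433594, -5.35009765625), (157.63433837890625, 59.97611618041992), 2.2781941890716553)
```

View pics/t2c.png

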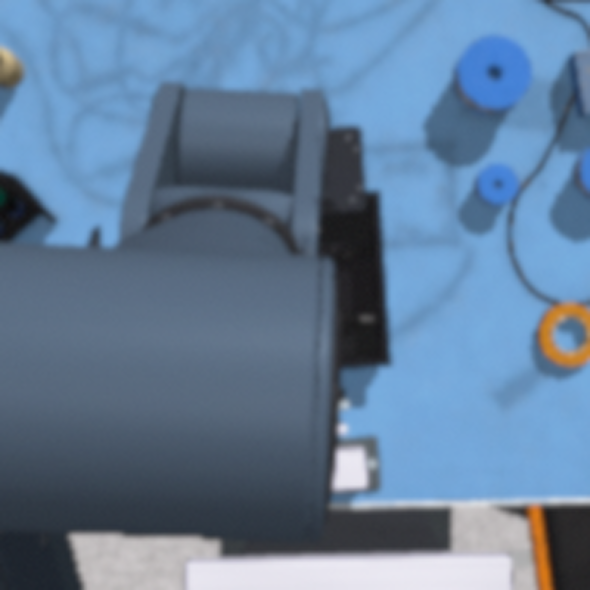

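The picture shows the right-hand tray wall at crop (380,195)–(388,362), with the rest hidden by the arm. I'll calculate the side position and check it with the wrist camera.

Run:
```python
from h import *
c=read_camera("top")
P=[pt(c,140+u/2.95,120+v/2.95,.04)[:2] for u,v in [(380,195),(388,362)]]
d=P[0]-P[1]; print(P,np.linalg.norm(d),np.degrees(np.arctan2(d[1],d[0])))
w=read_camera("wrist"); save(w,"w2.png")
s=read_camera("scene")
for n,q in [("wrist",w)]:
    r=cut_out(q,"kit_tray")
    if r:
        m=r[0]["region"].astype(np.uint8);cs,_=cv2.findContours(m,0,2);k=max(cs,key=cv2.contourArea)[:,0]
        print(n,cv2.minAreaRect(np.array([pt(q,*p,.04)[:2] for p in k]).astype(np.float32)*1000))
```

```text
[array([ 0.50321089, -0.03340199]), array([ 0.34396416, -0.03851454])] 0.15932877041287496 1.8388258908453934
wrist ((445.8865966796875, 71.62783813476562), (115.69928741455078, 217.48422241210938), 2.7752904891967773)
```

View pics/w2.png

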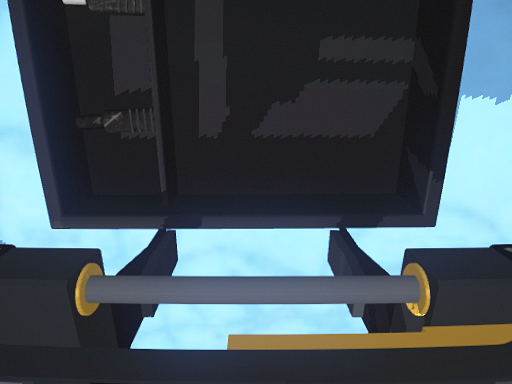

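The tray is centred to about 3 mm and square to within 1°. I'm creeping towards the buffers.

```bash
python3 -m handwheel '0.06 0 0 0 0 0;0.06 0 0 0 0 0;0.06 0 0 0 0 0;0.06 0 0 0 0 0;0.06 0 0 0 0 0'|grep -E "pos|ft"; python3 -m handwheel '0.04 0 0 0 0 0;0.04 0 0 0 0 0;0.04 0 0 0 0 0;0.04 0 0 0 0 0'|grep -E "pos|ft"
```

```text
tool_pos: [0.5064, 0.0816, 0.0158]
ft_force: [4.8, -0.4, 0.4]
tool_pos: [0.5024, 0.0814, 0.0158]
ft_force: [3.2, -0.2, 1.0]
```

```bash
python3 -m handwheel '0.04 0 0 0 0 0;0.04 0 0 0 0 0;0.04 0 0 0 0 0;0.04 0 0 0 0 0'|grep -E "pos|ft"
```

```text
tool_pos: [0.4983, 0.0812, 0.0158]
ft_force: [4.3, 0.4, -0.5]
```

```bash
python3 -m handwheel '0.04 0 0 0 0 0;0.04 0 0 0 0 0;0.04 0 0 0 0 0'|grep -E "pos|ft"
```

```text
tool_pos: [0.4953, 0.0811, 0.0158]
ft_force: [4.4, 0.8, 1.0]
```

```bash
python3 -m handwheel '0.04 0 0 0 0 0;0.04 0 0 0 0 0;0.04 0 0 0 0 0'|grep -E "pos|ft"
```

```text
tool_pos: [0.4923, 0.0809, 0.0158]
ft_force: [3.9, 0.9, -0.5]
```

```bash
python3 -m handwheel '0.04 0 0 0 0 0;0.04 0 0 0 0 0;0.04 0 0 0 0 0'|grep -E "pos|ft"
```

```text
tool_pos: [0.49, 0.0808, 0.0158]
ft_force: [5.2, 0.7, -0.7]
```

```bash
python3 -m handwheel '0.04 0 0 0 0 0;0 0 0 0 0 0'|grep -E "pos|ft"
```

```text
tool_pos: [0.4896, 0.0808, 0.0159]
ft_force: [4.9, 2.0, -1.3]
```

```bash
python3 -m handwheel '0.02 0 0 0 0 0;0 0 0 0 0 0'|grep -E "pos|ft|grasp"
python3 - <<'E'
from h import *
print(np.mean([ (read_camera("wrist"),ctrl.read_state()["ft_force"])[1] for _ in range(4)],0), ctrl.read_state()["tool_pos"])
E
```

```text
tool_pos: [0.4895, 0.0808, 0.0159]
ft_force: [6.4, 1.4, -1.3]
grasp_force: 3.2
[ 6.12035612  1.32982218 -1.24503395] [0.48950573 0.08080227 0.01588477]
```

```bash
python3 -m handwheel '0.04 0 0 0 0 0;0 0 0 0 0 0'|grep -E "pos|ft"; python3 -m handwheel '0.04 0 0 0 0 0;0 0 0 0 0 0'|grep -E "pos|ft"
```

```text
tool_pos: [0.4891, 0.0808, 0.0159]
ft_force: [7.1, 1.4, -2.4]
tool_pos: [0.4887, 0.0808, 0.016]
ft_force: [8.1, 2.3, -1.6]
```

```bash
python3 -m handwheel '0.04 0 0 0 0 0;0.04 0 0 0 0 0;0 0 0 0 0 0'|grep -E "pos|ft"; python3 -m handwheel '0.04 0 0 0 0 0;0 0 0 0 0 0;0 0 0 0 0 0'|grep -E "pos|ft"
```

```text
tool_pos: [0.4883, 0.0807, 0.0163]
ft_force: [9.2, 2.8, -1.7]
tool_pos: [0.488, 0.0807, 0.0164]
ft_force: [10.6, 2.7, -2.5]
```

```bash
python3 -m handwheel '0.04 0 0.02 0 0 0;0.04 0 0.02 0 0 0;0 0 0 0 0 0'|grep -E "pos|ori|ft"; python3 -m handwheel '0.02 0 0 0 0 0;0 0 0 0 0 0;0 0 0 0 0 0'|grep -E "pos|ft"
```

```text
tool_pos: [0.488, 0.0806, 0.0159]
orientation: [-180.0, 0.8, -177.5]
ft_force: [12.0, 3.3, 0.2]
tool_pos: [0.488, 0.0806, 0.016]
ft_force: [12.4, 4.2, -0.0]
```

```bash
python3 -m handwheel '0.04 0 0 0 0 0;0.02 0 0 0 0 0;0 0 0 0 0 0;0 0 0 0 0 0;0 0 0 0 0 0;0 0 0 0 0 0'|grep -E "pos|ori|ft"; python3 -m handwheel '0 0 0 0 0 0;0 0 0 0 0 0;0 0 0 0 0 0;0 0 0 0 0 0;0 0 0 0 0 0;0 0 0 0 0 0'|grep -E "time|pos|ft"
```

```text
tool_pos: [0.4875, 0.0805, 0.016]
orientation: [-180.0, 1.0, -177.5]
ft_force: [13.0, 3.7, -1.1]
time_s: 17.45
tool_pos: [0.4874, 0.0805, 0.016]
ft_force: [13.2, 4.1, -1.0]
```

```bash
python3 - <<'E'
from h import *
w=read_camera("wrist")
m=cut_out(w,"kit_tray")[0]["region"].astype(np.uint8);cs,_=cv2.findContours(m,0,2);k=max(cs,key=cv2.contourArea)[:,0]
(cx,cy),sz,a=cv2.minAreaRect(np.array([pt(w,*p,.04)[:2] for p in k]).astype(np.float32)*1000)
print(cx,cy,sz,a); print("dock y",-(cx/1000-.411)*.0523+(cy/1000-.0734)*.9986)
E
python3 -m handwheel '0 0 0 0 0 0;0 0 0 0 0 0'|grep -E "time|ft"
```

```text
420.5569763183594 70.78003692626953 (115.96524047851562, 217.29141235351562) 2.548206329345703
dock y -0.0031161249868774427
time_s: 17.8
ft_force: [12.8, 5.0, -1.1]
```

```bash
python3 -m handwheel '-0.02 0 0 0 0 0;-0.02 0 0 0 0 0;-0.02 0 0 0 0 0;-0.02 0 0 0 0 0;-0.02 0 0 0 0 0;-0.02 0 0 0 0 0;-0.02 0 0 0 0 0;-0.02 0 0 0 0 0;-0.02 0 0 0 0 0;-0.02 0 0 0 0 0;-0.02 0 0 0 0 0;-0.02 0 0 0 0 0;-0.02 0 0 0 0 0;-0.02 0 0 0 0 0;-0.02 0 0 0 0 0;-0.02 0 0 0 0 0'|grep -E "pos|ori|ft";  python3 -m handwheel '-0.03 0 0 0 0 0;-0.03 0 0 0 0 0;-0.03 0 0 0 0 0;-0.03 0 0 0 0 0;-0.03 0 0 0 0 0;-0.03 0 0 0 0 0;-0.03 0 0 0 0 0;-0.03 0 0 0 0 0;-0.1 0 0 0 0 0;-0.15 0 0 0 0 0;-0.2 0 0 0 0 0;-0.2 0 0 0 0 0;0 0 0 0 0 0;0 0 0 0 0 0'
```

```text
tool_pos: [0.4876, 0.0807, 0.0153]
orientation: [-180.0, 0.1, -177.5]
ft_force: [4.1, 0.2, 3.6]
time_s: 21.55
tool_pos: [0.5088, 0.0817, 0.0147]
orientation: [180.0, -0.0, -177.5]
ft_force: [0.7, -0.2, 0.7]
grip_width: 0.0867
grasp_force: 0.0
```

```bash
python3 -m handwheel '0 0 -0.5 0 0 0;0 0 -0.9 0 0 0;0 0 -1 0 0 0;0 0 -1 0 0 0;0 0 -1 0 0 0;0 0 -1 0 0 0;0 0 -1 0 0 0;0 0 -0.8 0 0 0;0 -0.97 0 0 0 0;0 -0.97 0 0 0 0;0 -0.97 0 0 0 0;0 -0.97 0 0 0 0;0 -0.97 0 0 0 0;0 -0.97 0 0 0 0;0 -0.97 0 0 0 0;0 -0.97 0 0 0 0;0 -0.97 0 0 0 0;0 -0.97 0 0 0 0' | grep -E "pos|ft"
python3 -m handwheel '0 -0.97 0 0 0 0;0 -0.97 0 0 0 0;0 -0.97 0 0 0 0;0 -0.97 0 0 0 0;0 0 0 0 0 0;0 0 0 0 0 0'
python3 - <<'E'
from h import *
w=read_camera("wrist"); save(w,"w3.png")
for d in cut_out(w,"solder_reel"):
    im=w["image"].astype(int); b=d["region"]&(im[...,2]-im[...,0]>90); v,u=np.nonzero(b)
    if len(u)>50:
        P=np.array([pt(w,a,e,.036)[:2] for a,e in zip(u,v)]).astype(np.float32)
        print(round(d["score"],2),len(u),np.round(d["extent"]),cv2.minEnclosingCircle(P),P.mean(0))
t=read_camera("top"); m=cut_out(t,"kit_tray")[0]["region"].astype(np.uint8)
cs,_=cv2.findContours(m,0,2); k=max(cs,key=cv2.contourArea)[:,0]
print(cv2.minAreaRect(np.array([pt(t,*p,.04)[:2] for p in k]).astype(np.float32)*1000))
E
```

```text
tool_pos: [0.5194, -0.1611, 0.1955]
ft_force: [-0.1, -0.3, 0.6]
time_s: 24.55
tool_pos: [0.5237, -0.257, 0.1945]
orientation: [179.9, -0.0, -177.5]
ft_force: [0.6, -0.0, 0.6]
grip_width: 0.0868
grasp_force: 0.0
0.92 1995 [253. 166.  48.  52.] ((0.5233251452445984, -0.2580336630344391), 0.030878620222210884) [ 0.5243543  -0.25809887]
0.92 1070 [344. 162.  40.  38.] ((0.5106267929077148, -0.1569197028875351), 0.023984437808394432) [ 0.5129772  -0.15622747]
0.71 983 [338. 243.  64.  62.] ((0.6151456832885742, -0.15109467506408691), 0.043815977871418) [ 0.6166287  -0.15578808]
((396.613525390625, 73.47957611083984), (167.22793579101562, 216.93966674804688), 2.5333921909332275)
```

View pics/w3.png

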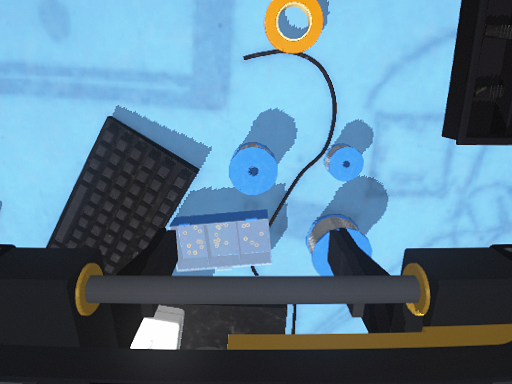

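The picture shows the middle-sized reel at (253,170), on the gripper's centre line. The keyboard corner at (200,160) is about 60 mm away, so I'm narrowing the opening and going down.

```bash
python3 -m handwheel '0 -0.04 1 0 0 0;0 0 1 0 0 0;0 0 1 0 0 0;0 0 1 0 0 0;0 0 1 0 0 0;0 0 1 0 0 0;0 0 0.7 0 0 0;0 0 0.5 0 0 0;0 0 0.25 0 0 0;0 0 0 0 0 0;0 0 0 0 0 0' 0.8
python3 -m handwheel '0 0 0 0 0 0;0 0 0 0 0 0;0 0 0 0 0 0;0 0 0 0 0 0;0 0 0 0 0 0;0 0 0 0 0 0' 0
```

```text
time_s: 26.12
tool_pos: [0.5246, -0.2589, 0.0092]
orientation: [-179.9, 0.1, -177.5]
ft_force: [-0.1, -0.8, 0.7]
grip_width: 0.0697
grasp_force: 0.0
time_s: 26.88
tool_pos: [0.5241, -0.2581, 0.0089]
orientation: [180.0, -0.0, -177.5]
ft_force: [0.3, 2.7, 5.7]
grip_width: 0.0546
grasp_force: 30.0
```

```bash
python3 -m handwheel '0 0 -0.6 0 0 0;0 0 -1 0 0 0;0 0 -1 0 0 0;0 0 -1 0 0 0;0 0 -1 0 0 0;0.1 0.4 -0.2 0 0 0;0.25 0.9 0 0 0 0;0.25 0.9 0 0 0 0;0.25 0.9 0 0 0 0;0.25 0.9 0 0 0 0;0.25 0.9 0 0 0 0;0.25 0.9 0 0 0 0;0.25 0.9 0 0 0 0;0.25 0.9 0 0 0 0;0.25 0.9 0 0 0 0;0.25 0.9 0 0 0 0;0.25 0.9 0 0 0 0;0.25 0.9 0 0 0 0;0.25 0.9 0 0 0 0;0.25 0.9 0 0 0 0'
python3 -m handwheel '0.25 0.9 0 0 0 0;0.1 0.6 0 0 0 0;0 0.1 0 0 0 0;0 0 0 0 0 0;0 0 0 0 0 0;0 0 0 0 0 0'
python3 - <<'E'
from h import *
w=read_camera("wrist"); save(w,"w4.png")
t=read_camera("top"); save(t,"t4.png")
E
```

```text
time_s: 29.38
tool_pos: [0.4194, 0.0635, 0.1286]
orientation: [-180.0, 0.0, -177.5]
ft_force: [-0.9, -0.3, -1.6]
grip_width: 0.0546
grasp_force: 30.0
time_s: 30.12
tool_pos: [0.4096, 0.1013, 0.1285]
orientation: [-180.0, 0.0, -177.5]
ft_force: [-0.5, 0.3, -1.8]
grip_width: 0.0544
grasp_force: 30.0
```

View pics/w4.png

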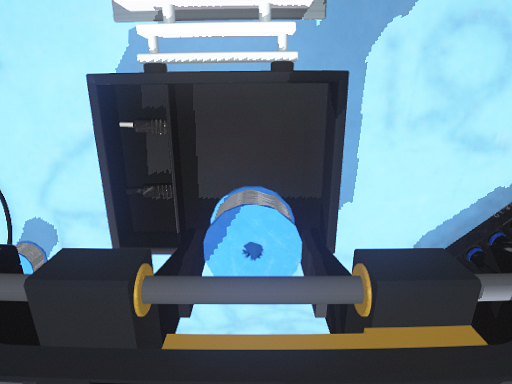

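The picture shows the reel held over the large bay, and the buffers (columns 155 and 282) centred on the tray's near edge (87–349). I'm lowering it.

```bash
python3 -m handwheel '0 0.04 0.8 0 0 0;0 0 0.8 0 0 0;0 0 0.8 0 0 0;0 0 0.8 0 0 0;0 0 0.6 0 0 0;0 0 0.3 0 0 0;0 0 0.15 0 0 0;0 0 0.1 0 0 0;0 0 0.08 0 0 0;0 0 0 0 0 0;0 0 0 0 0 0'
```

```text
time_s: 31.6
tool_pos: [0.4094, 0.1028, 0.0179]
orientation: [-180.0, 0.0, -177.5]
ft_force: [-0.7, 0.1, -2.1]
grip_width: 0.0547
grasp_force: 30.0
```

```bash
python3 -m handwheel '0 0 0.05 0 0 0;0 0 0.05 0 0 0;0 0 0.04 0 0 0;0 0 0.03 0 0 0;0 0 0 0 0 0;0 0 0 0 0 0'
```

```text
time_s: 32.35
tool_pos: [0.4093, 0.1028, 0.0135]
orientation: [-180.0, -0.0, -177.5]
ft_force: [-0.3, 0.4, -2.0]
grip_width: 0.0546
grasp_force: 30.0
```

```bash
python3 -m handwheel '0 0 0.02 0 0 0;0 0 0.02 0 0 0;0 0 0 0 0 0' | grep -E "pos|ft"; python3 -m handwheel '0 0 0 0 0 0;0 0 0 0 0 0;0 0 0 0 0 0;0 0 0 0 0 0' 0.82; python3 -m handwheel '0 0 -0.2 0 0 0;0 0 -0.5 0 0 0;0 0 -1 0 0 0;0 0 -1 0 0 0;0 0 -1 0 0 0;0 0 -1 0 0 0;0 0 -1 0 0 0;-0.5 0 0 0 0 0;-1 0 0 0 0 0;-1 0 0 0 0 0;-1 0 0 0 0 0;-1 0 0 0 0 0;-0.5 0 0 0 0 0;0 0 0 0 0 0;0 0 0 0 0 0'
python3 - <<'E'
from h import *
w=read_camera("wrist"); save(w,"w5.png")
m=cut_out(w,"kit_tray")[0]["region"].astype(np.uint8);cs,_=cv2.findContours(m,0,2);k=max(cs,key=cv2.contourArea)[:,0]
print(cv2.minAreaRect(np.array([pt(w,*p,.04)[:2] for p in k]).astype(np.float32)*1000))
for d in spot_in(w,"solder_reel"): print(d["score"],d["extent"],pt(w,*d["extent"][:2],.03))
E
```

```text
tool_pos: [0.4094, 0.1027, 0.0129]
ft_force: [-0.5, -1.0, 3.6]
time_s: 33.22
tool_pos: [0.4093, 0.1028, 0.0124]
orientation: [180.0, -0.0, -177.5]
ft_force: [0.1, -1.1, 0.0]
grip_width: 0.0713
grasp_force: 0.0
time_s: 35.1
tool_pos: [0.5327, 0.1083, 0.1546]
orientation: [180.0, -0.1, -177.5]
ft_force: [-0.6, 0.4, -0.7]
grip_width: 0.0716
grasp_force: 0.0
((428.1910095214844, 71.55061340332031), (105.44719696044922, 218.25784301757812), 2.139910936355591)
0.79 [34.6, 230.9, 66.7, 55.0] [ 0.60435831 -0.12907783  0.03      ]
0.65 [19.8, 148.4, 39.6, 41.2] [ 0.51315341 -0.12943215  0.03      ]
0.55 [253.7, 45.2, 61.7, 69.7] [0.40996514 0.10281162 0.03      ]
```

View pics/w5.png

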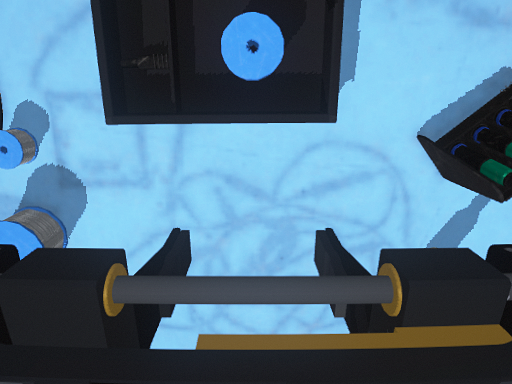

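The picture shows the reel upright in the large bay at (253,46), clear of the fingers. The tray hasn't moved from its docked position, so I'm handing in.

```bash
python3 -c "
from station import ctrl
print(ctrl.sign_off())"
```

```text
the job is handed in; nothing more can be done
None
```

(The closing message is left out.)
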